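# Screw the specimen chuck into the microscope stage

### The arm

A 7-joint arm with a two-finger parallel gripper is mounted at the origin on the work surface. World frame = base frame: x ahead of the robot, y to its left, z up, the work surface at z = 0. Lengths are in m, angles in rad, forces in N, time in s.
With the tool pointing down it reaches from about 0.425 to 0.875 m from the base axis. Payload 4.7 kg.
Tool frame: the origin (TCP) lies on the mounting face of the last link; the fingertips stand 182 mm ahead of it and the grasp point (between the pads) lies ahead of it (ctrl.grip_point_offset is the z of the grasp point in the tool frame, in m); z points along the fingers, y is the line along which they close (so a half turn about z gives the same grasp; the last joint's range is limited). The gripper opens to 87 mm and grips with 3 to 60 N. Pads are 19 mm wide; open, the fingers measure 117 mm over their backs; the gripper's body (75 mm by 190 mm) begins 51 mm behind the grasp point.
Start: joints at [-1.156, 0.321, -0.07, 1.45, 0.023, 1.371, -0.057], TCP at [0.254, 0.598, 0.405] pointing down, gripper open.
Joint ranges: [-2.86, 2.86], [-0.3, 2.09], [-1.38, 1.24], [0.06, 2.45], [-1.56, 4.7], [0.09, 2.05], [-2.69, 2.69]. Speed limits (rad/s): [2.57, 2.57, 3.14, 3.14, 3.14, 3.14, 3.14].

### API

Orientations are given as a rotation vector (axis times angle).
In Python, from bench import ctrl gives the robot as it stands.
- The arm moves only by the tool step_hand, called after "Call:" by a JSON object that holds its "name" and its "arguments", one argument or row to a line. Schema: {"type":"object","properties":{"plan":{"type":"array","items":{"type":"array","items":{"type":"array","items":{"type":"number"},"minItems":5,"maxItems":5},"minItems":1,"maxItems":20},"minItems":1,"maxItems":1},"grip_force":{"type":"number"},"only":{"type":"string"},"quiet":{"type":"boolean"},"lines":{"type":"string"}},"required":["plan"],"additionalProperties":false}. plan is a list that holds a single list of rows (three levels of brackets), with 1 to 20 rows, each of 5 numbers: dx, dy, dz in m, then a turn about the tool's z in rad, then the opening from 0.0 (shut) to 1.0 (fully open); each row is the pose to reach, as a shift and turn from the pose commanded when the call began, along the tool's axes at that moment; what a row does not reach only later rows make up. A row lasts 1/10 s, in which the tool goes at most 0.05 m and 0.15 rad, less where a joint would pass 70% of its speed; a pose out of reach is approached as far as the arm can. The fingers move at their own pace and stop on an object; grip_force is the grip in N (left out, the last holds). Time passes only in rows, so rows that do not move let the fingers close. The tool returns the time, the measured TCP pose, the force, the opening and the grip force at its end. only (a regular expression) keeps the lines of the reply that match it, lines (a string "A,B") keeps lines A to B, and quiet returns only ok. Input that does not fit is refused with a message, and nothing moves.
- ctrl.get_state(): the state, without advancing time (a new reading comes with each control period).
- ctrl.get_image(name): name is "scene" or "top" or "wrist"; returns (picture, depth): 384x512x3 uint8, red, green, blue; 384x512 float32, m along the optical axis (not along the pixel's ray), 0 where there is no reading.
- ctrl.camera_model(name): a dict with "vertical_fov" (degrees; the focal length in pixels is half the picture's height over the tangent of half this angle, whatever the lens; pixels are square), "cx", "cy" (the principal point, pixels), "k1" (the pictures are not rectified: a ray, as slopes to the right and down, at radius r is drawn at 1 + k1 r^2 times it, then the intrinsics apply), "rvec" (rotation vector, rad) and "tvec" (3), from world to camera coordinates, as OpenCV has them; the wrist camera has in their place "hand_eye" (4x4, takes a point from camera to tool coordinates, whose origin is the TCP and whose axes are the flange's). Camera axes: x right, y down, z forward; pixel columns grow to the right and rows downward; lengths in m; the calibration is good to about 2 mm. A picture is of the moment at which its call begins: read the wrist's pose just before it. camera_model takes no time and is no camera call.
- ctrl.close_job(): hands the job in; it is judged then, once.
The state is a dict: "time": time; "joint_positions": joint angles; "qd": joint speeds; "joint_torque": joint torques, N m; "position": TCP position; "tool_rot": TCP orientation; "ft_force": force on the tool from outside, world axes, zero at the start; "torque": the same for the moment, N m; "grip_width": opening from 0.0 (shut) to 1.0 (fully open); "grip_force": force on a finger pad.
Only numpy, scipy, OpenCV 4.12 (cv2) and the standard library are available. Lean on these libraries where they do the work, as an engineer would, in place of code of your own. Each camera call takes 0.05 s, during which the arm holds its last target. There are 200 camera calls.

### The job

Take the round knurled specimen chuck out of its rack and screw it into the threaded bushing on top of the microscope stage: so as not to cross the thread, rest it in the bushing, turn it backward (anticlockwise from above) until you feel it stop and drop into the thread start, then drive it forward (clockwise) until its flange is fully home, flat on the bushing. Turn and press gently: the bushing's threaded insert is held by friction only and must not be spun in its seat. Leave the other things where they are, and let go at the end.

Things in the scene. Friction and masses are not known exactly. Their poses are not given: they have to be found in the camera images.
- chuck: Specimen chuck: dark knurled round head dia 34, 32 tall, over a steel flange dia 48, 5 thick, with a brass nose dia 17, 12 tall on top; below, a 26.5 long shank dia 28 (tip tapers to dia 16) with 3 lugs to dia 38, 12.5 to 16.5 below the flange. 0.35 to 0.6 kg. Origin: centre of the flange's underside; z up its axis. It hangs in the rack by the flange; grip the head, 5 to 37 above the origin.
- face (a point): Centre of the bushing's top face, z up, 97 above the bench. Inside, a right-hand thread, 3 starts 120 deg apart, at an unseen angle. Flange over the face: 12.5 riding on the thread (15 on a start's blunt end); turned anticlockwise up to 120 deg it drops to 3.5 beside a blunt end, which stops it; then clockwise 60 to 75 deg to 0, home. Riding clockwise, blunt ends block it.
- stage: Heavy fixed stage: base 130 x 110 x 15, column, grey disc dia 124 with top at 68, and on it the steel bushing, outer dia 56, 29 tall, bore dia 41 narrowing to 31 at the thread 4 below its face. Origin: centre of its underside; z up. Fixed; more than 40 N between chuck and stage spoils the thread.
- insert (a joint): Turn (rad, anticlockwise +) of the threaded insert in the bushing, 0 where it sits at the start; the reading says nothing of where the thread starts lie. The insert is held by friction only: a moment of more than 0.16 N m about its axis, as when the chuck is turned on against a blunt end, spins it in its seat, and past 0.3 rad its seat is ruined.
- rack: Fixed black rack block 90 x 200 x 40 tall with two holes dia 42, 32 deep, at y = -48 and +48 in its frame; the chuck hangs in one, the clamp mount in the other. Origin: centre of its underside, y along its length.
- clamp_mount: Bystander in the other rack hole: bare aluminium, flange dia 48 with a square block and two small upright jaws on top, 29 above the flange's underside. Origin: centre of the flange's underside. Leave it.
- loupe: Bystander: black waisted loupe, dia 42, 36 tall, standing on the bench. Origin: centre of its underside. Leave it.
- tin: Bystander: round aluminium tin, dia 54, 30 tall, on the bench. Origin: centre of its underside. Leave it.
There are look-alikes about, which are no part of the job. What is shaped like the chuck but pink or red is not meant.

How it is judged:
On the way:
1. the chuck has dropped into the thread start: its flange 1.8 to 5 mm over the bushing's face, centred within 2.5 mm (z of chuck in the frame of face between 0.0018 and 0.005 m and horizontal distance between chuck and face below 0.0025 m), for 0.1 s.
At the end, for the whole second after the job is handed in: The chuck stands screwed home in the bushing: flange within 1.2 mm of the face, centred within 2.5 mm, upright within 0.04 rad, at rest and released (z of chuck in the frame of face between -0.002 and 0.0012 m and horizontal distance between chuck and face below 0.0025 m and angle between chuck's own z axis and vertical below 0.04 rad and linear speed of chuck below 0.01 m/s); the robot touches nothing.
It fails at once if the chuck is forced: more than 40 N between chuck and stage (contact force between chuck and stage above 40 N).
It fails at once if the clamp mount, loupe, or tin is moved more than 15 mm (distance of any of clamp_mount, loupe, tin from where it was at the start of the episode above 0.015 m).
It fails at once if the threaded insert is spun in its seat by more than 0.3 rad (value of joint insert above 0.3 rad or value of joint insert below -0.3 rad).
It also fails if it takes over 72 s, if anything falls off the work surface, if the arm or the gripper's body presses on something with over 40 N, if the wrist force passes 120 N, or if a joint passes its speed limit or range.

## Working session

There is one attempt and no reset: what is moved stays moved. The work goes in short steps, Python scripts to look and compute and a tool call to move; the robot and the scene stay as the last step left them, time stands still between calls to the robot, and variables do not carry over. Pictures are saved under pics/ and viewed, at most 10 in all, crops included, and the job is handed in when it is done.

```bash
ls; mkdir -p pics; cat > h.py <<'E'
import numpy as np, cv2
from scipy.spatial.transform import Rotation as R
from bench import ctrl
def cam(name,st=None):
    m=ctrl.camera_model(name); f=192/np.tan(np.radians(m['vertical_fov'])/2)
    if 'hand_eye' in m:
        st=st or ctrl.get_state(); T=np.eye(4); T[:3,:3]=R.from_rotvec(st['tool_rot']).as_matrix(); T[:3,3]=st['position']
        W=T@np.array(m['hand_eye'])
    else:
        E=np.eye(4);E[:3,:3]=R.from_rotvec(np.ravel(m['rvec'])).as_matrix();E[:3,3]=np.ravel(m['tvec']);W=np.linalg.inv(E)
    return m,f,W
def ray(c,u,v):
    m,f,W=c; d=np.array([(u-m['cx'])/f,(v-m['cy'])/f]); s=d.copy()
    for _ in range(30): s=d/(1+m['k1']*(s@s))
    return W[:3,3],W[:3,:3]@np.array([s[0],s[1],1])
def atz(c,u,v,z):
    o,d=ray(c,u,v); return o+d*(z-o[2])/d[2]
def atd(c,u,v,depth):
    o,d=ray(c,u,v); return o+d*depth
def proj(c,p):
    m,f,W=c; q=np.linalg.inv(W)@np.append(p,1); s=q[:2]/q[2]; s=s*(1+m['k1']*(s@s)); return s[0]*f+m['cx'],s[1]*f+m['cy']
E
python3 - <<'E'
from h import *
st=ctrl.get_state();print(st, ctrl.grip_point_offset)
for n in('scene','top'):
    a,d=ctrl.get_image(n);np.savez('pics/%s0.npz'%n,a=a,d=d)
    cv2.imwrite('pics/%s0.png'%n,cv2.resize(a[:,:,::-1],(800,600),interpolation=cv2.INTER_CUBIC))
    print(n,ctrl.camera_model(n))
E
```

```text
pics
{'time': 0.0, 'joint_positions': array([-1.15592016,  0.32182641, -0.07009753,  1.4516581 ,  0.02259584,
        1.37081309, -0.05686704]), 'qd': array([-1.40991695e-04,  2.89878084e-04,  2.13452463e-05,  5.82825781e-04,
       -7.60228761e-04, -1.50539480e-03, -3.95605654e-04]), 'joint_torque': array([ 1.29868763e-04, -4.91274691e+01, -4.03742613e-01, -3.12516475e+01,
       -6.38633547e-02,  4.40821680e-02,  1.56555138e-04]), 'position': array([0.25352923, 0.59829554, 0.40366756]), 'tool_rot': array([-6.25159782e-01, -3.07846255e+00,  2.97676122e-03]), 'ft_force': array([-0.63872965, -0.75423272,  0.09429344]), 'torque': array([-0.01246555,  0.02866354, -0.00980515]), 'grip_force': 0.0, 'grip_width': 1.003031197642409} 0.1635
scene {'vertical_fov': 43.157597725699, 'cx': 258.0280485095716, 'cy': 184.36010954245617, 'k1': -0.1665259879835122, 'rvec': array([ 2.11227393,  1.13659829, -0.47496214]), 'tvec': array([-0.27894709, -0.26528972,  1.49814672])}
top {'vertical_fov': 42.46574818971343, 'cx': 257.5933256486359, 'cy': 181.83048094170957, 'k1': 0.03460722188009275, 'rvec': array([ 2.16117359, -2.18359224,  0.19422209]), 'tvec': array([-0.0296909 ,  0.55159676,  0.85774863])}
```

View pics/scene0.png

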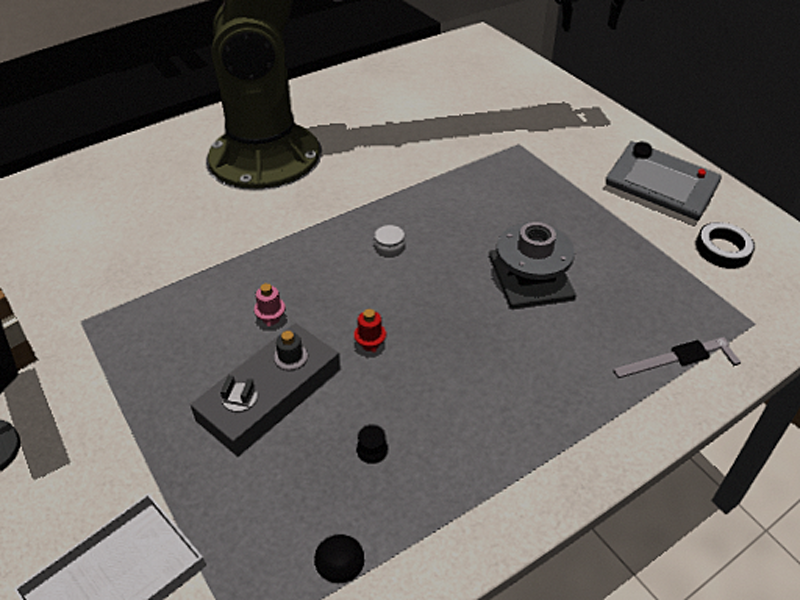

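View pics/top0.png

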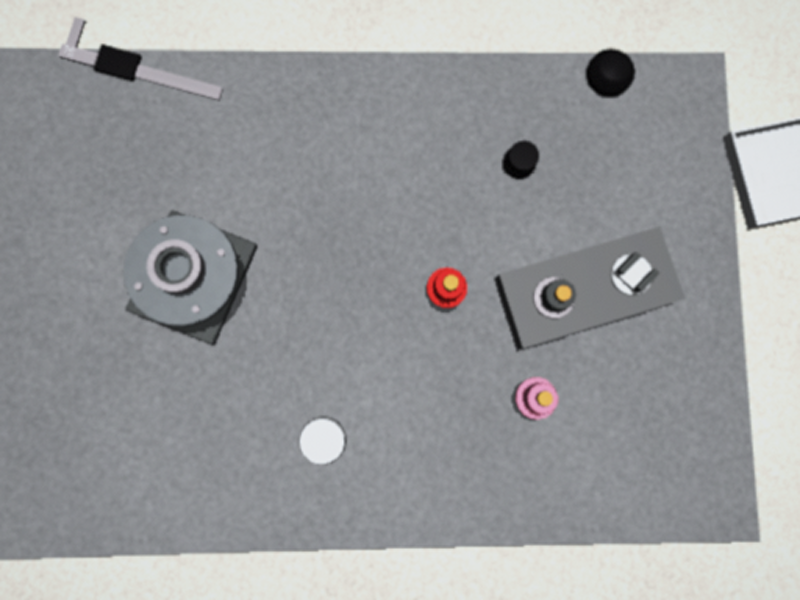

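The scene picture shows the rack with the dark chuck at about (290,348) and the clamp mount at (238,393), and the stage bushing at (537,235).

Possible mistakes, in 800x600 top-picture pixels: red chuck (447,288), pink chuck (537,398), black loupe (520,160), clamp mount (632,272). By the description I choose the dark knurled one in the rack at (558,295). Next is a crop to check it and measure.

```bash
python3 - <<'E'
from h import *
z=np.load('pics/top0.npz');a,d=z['a'],z['d'];s=0.64
c=cam('top')
c1=cv2.resize(a[155:235,310:440,::-1],None,fx=6,fy=6,interpolation=cv2.INTER_CUBIC)  # 780x480
c2=cv2.resize(a[130:220,70:170,::-1],None,fx=6,fy=6,interpolation=cv2.INTER_CUBIC)
cv2.imwrite('pics/c1.png',c1);cv2.imwrite('pics/c2.png',c2)
print('nose',atz(c,564*s,293*s,.089),'flange',atz(c,556*s,297*s,.045),'bush',atz(c,175*s,266*s,.097))
print('red',atz(c,447*s,290*s,.03),'pink',atz(c,537*s,398*s,.03),'clamp',atz(c,632*s,272*s,.05))
for u,v in[(564,293),(556,297)]: print(atd(c,u*s,v*s,d[int(v*s),int(u*s)]))
# bushing face pts by depth
P=np.array([atd(c,u,v,d[v,u]) for v in range(130,220) for u in range(70,170) if d[v,u]>0])
k=P[abs(P[:,2]-.097)<.006];print(len(k),k.mean(0),k.min(0),k.max(0), np.median(k[:,2]))
o,r=cv2.minEnclosingCircle(k[:,:2].astype(np.float32));print(o,r)
E
```

```text
nose [ 0.53318812 -0.21065694  0.089     ] flange [ 0.53393781 -0.21250473  0.045     ] bush [0.56459474 0.2103583  0.097     ]
red [ 0.54495547 -0.08783387  0.03      ] pink [ 0.41858651 -0.18930158  0.03      ] clamp [ 0.56179925 -0.30099005  0.05      ]
[ 0.53302052 -0.21030014  0.0903821 ]
[ 0.53020349 -0.20454597  0.0771773 ]
631 [0.56621465 0.21242431 0.0963248 ] [0.53832501 0.18377048 0.09107078] [0.59399293 0.24065941 0.10186945] 0.0968297416167152
(0.5666138529777527, 0.2123168557882309) 0.02867795154452324
```

View pics/c1.png

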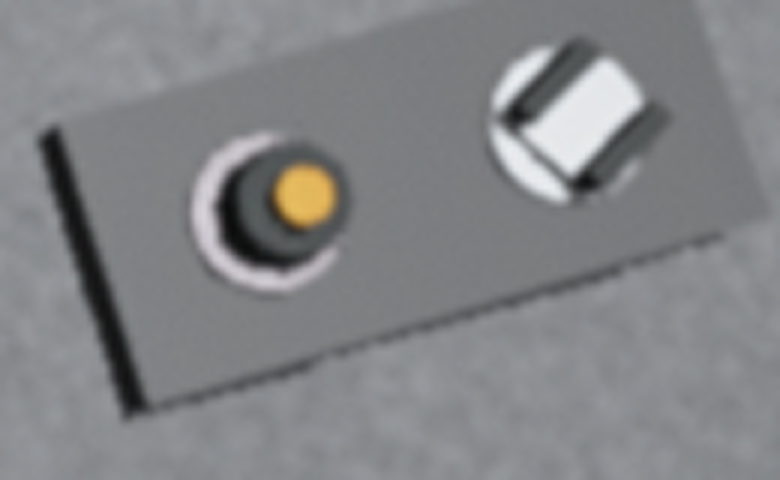

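View pics/c2.png

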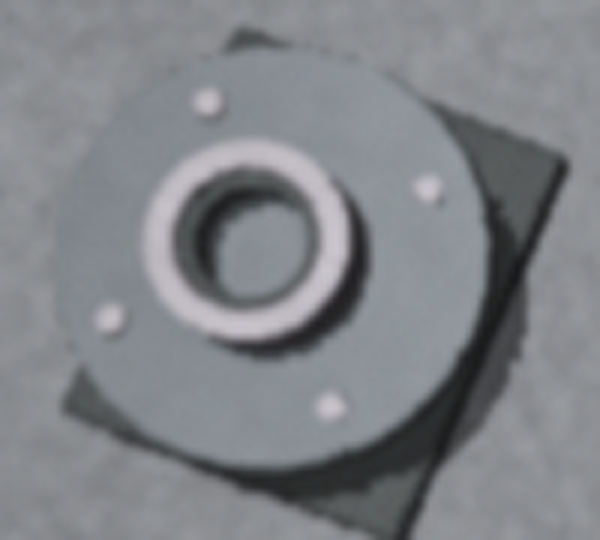

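The crop c1 shows a dark head, brass nose (305,196) and steel flange in the rack hole, so this is the right chuck; the clamp mount is at (570,120). In c2 the bushing is centred at about (247,240). Next I'll go to view the bushing with the wrist camera, already turned 1.2 rad clockwise.

```bash
cat >> h.py <<'E'
def delta(p,st=None):
    "world TCP target -> shift in present tool axes"
    st=st or ctrl.get_state(); return R.from_rotvec(st['tool_rot']).inv().apply(np.array(p)-st['position'])
E
python3 - <<'E'
from h import *
c=cam('top');print(ctrl.camera_model('wrist'))
print('nose',atz(c,310+305/6,155+196/6,.089),'flange',atz(c,310+272/6,155+212/6,.045),'bush',atz(c,70+247/6,130+239.7/6,.097))
print('over bush',delta([.566,.212,.40]))
E
```

```text
{'vertical_fov': 65.58004033785875, 'cx': 257.640446776327, 'cy': 191.38324495357728, 'k1': 0.024197244923717123, 'hand_eye': array([[-6.88699336e-04, -9.52850451e-01, -3.03439523e-01,
         8.33009674e-02],
       [ 9.99998303e-01, -1.37747433e-04, -1.83708918e-03,
        -8.96098499e-04],
       [ 1.70867324e-03, -3.03440273e-01,  9.52848929e-01,
         2.06671226e-02],
       [ 0.00000000e+00,  0.00000000e+00,  0.00000000e+00,
         1.00000000e+00]])}
nose [ 0.53293605 -0.21042721  0.089     ] flange [ 0.53348449 -0.2115645   0.045     ] bush [0.56509285 0.21173713 0.097     ]
over bush [-0.4383776  -0.23377788  0.00422792]
```

Call:
{"name": "step_hand", "arguments": {
  "plan": [
    [[-0.02, -0.01, 0, 0.05, 1], [-0.055, -0.03, 0, 0.15, 1], [-0.438, -0.234, 0.004, 1.2, 1], [-0.438, -0.234, 0.004, 1.2, 1], [-0.438, -0.234, 0.004, 1.2, 1], [-0.438, -0.234, 0.004, 1.2, 1], [-0.438, -0.234, 0.004, 1.2, 1], [-0.438, -0.234, 0.004, 1.2, 1], [-0.438, -0.234, 0.004, 1.2, 1], [-0.438, -0.234, 0.004, 1.2, 1], [-0.438, -0.234, 0.004, 1.2, 1], [-0.438, -0.234, 0.004, 1.2, 1], [-0.438, -0.234, 0.004, 1.2, 1]]
  ]
}}

```text
time: 1.4
position: [0.566, 0.21, 0.4005]
tool_rot: [-2.259, -2.183, 0.001]
ft_force: [0.3, 0.1, -0.5]
grip_width: 1.003
grip_force: 0.0
```

```bash
python3 - <<'E'
from h import *
st=ctrl.get_state();a,d=ctrl.get_image('wrist');c=cam('wrist',st)
np.savez('pics/w1.npz',a=a,d=d)
cv2.imwrite('pics/w1.png',cv2.resize(a[:,:,::-1],(800,600),interpolation=cv2.INTER_CUBIC))
print(st['position'],st['joint_positions'],st['ft_force'])
P=np.array([atd(c,u,v,d[v,u]) for v in range(0,384,2) for u in range(0,512,2) if d[v,u]>0])
k=P[(abs(P[:,2]-.097)<.004)&(np.hypot(P[:,0]-.566,P[:,1]-.212)<.04)];print(len(k),k[:,2].mean())
print(cv2.minEnclosingCircle(k[:,:2].astype(np.float32)))
print('over chuck',delta([.533,-.211,.40]))
E
```

```text
[0.56600381 0.21004989 0.40046   ] [-0.69337147  0.227914    0.34681391  1.59092414 -0.07909131  1.33740242
 -0.3709049 ] [ 0.30866829  0.09547374 -0.47178059]
315 0.0962215355099295
((0.5653968453407288, 0.2106654942035675), 0.028153106570243835)
over chuck [-4.23558172e-01 -1.90611421e-02  3.34505540e-04]
```

View pics/w1.png

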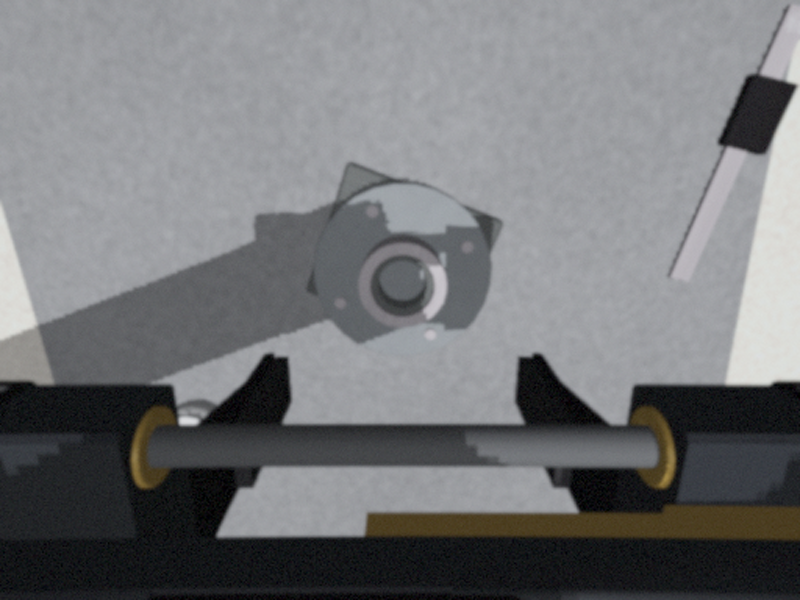

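The wrist picture shows the bushing ring centred at about (402.5,282) of 800x600, with the chuck out of view. Next, over the chuck.

Call:
{"name": "step_hand", "arguments": {
  "plan": [
    [[-0.02, 0, 0, 0, 1], [-0.06, -0.003, 0, 0, 1], [-0.424, -0.02, 0, 0, 1], [-0.424, -0.02, 0, 0, 1], [-0.424, -0.02, 0, 0, 1], [-0.424, -0.02, 0, 0, 1], [-0.424, -0.02, 0, 0, 1], [-0.424, -0.02, 0, 0, 1], [-0.424, -0.02, 0, 0, 1], [-0.424, -0.02, 0, 0, 1], [-0.424, -0.02, 0, 0, 1], [-0.424, -0.02, 0, 0, 1], [-0.424, -0.02, 0, 0, 1]]
  ]
}}

```text
time: 2.75
position: [0.5335, -0.2085, 0.4006]
tool_rot: [-2.249, -2.192, -0.002]
ft_force: [0.1, 1.3, -0.2]
grip_width: 1.003
grip_force: 0.0
```

```bash
python3 - <<'E'
from h import *
z=np.load('pics/w1.npz')
class S(dict):pass
c1=cam('wrist',{'position':[0.56600381,0.21004989,0.40046],'tool_rot':[-2.259,-2.183,0.001]})
print('bush',atz(c1,402.5*.64,282*.64,.097))
st=ctrl.get_state();a,d=ctrl.get_image('wrist');c=cam('wrist',st)
cv2.imwrite('pics/w2.png',cv2.resize(a[110:260,160:350,::-1],None,fx=4,fy=4,interpolation=cv2.INTER_CUBIC))
print(repr(st['position']),repr(st['tool_rot']),st['joint_positions'],st['ft_force'])
P=np.array([atd(c,u,v,d[v,u]) for v in range(100,260) for u in range(160,350) if d[v,u]>0])
for z0,tol,r in((.077,.004,.022),(.089,.004,.015),(.045,.003,.03)):
  k=P[(abs(P[:,2]-z0)<tol)&(np.hypot(P[:,0]-.533,P[:,1]+.211)<r)];print(len(k),k[:,2].mean(),cv2.minEnclosingCircle(k[:,:2].astype(np.float32)))
E
```

```text
bush [0.56590936 0.21352074 0.097     ]
array([ 0.53347741, -0.20853718,  0.40055871]) array([-2.24931419e+00, -2.19164413e+00, -1.50603538e-03]) [-0.24171591  0.17584808  0.64326754  1.67534198 -0.10969387  1.32707485
  0.39477694] [ 0.07692266  1.32013753 -0.24419744]
564 0.07625707879944107 ((0.5331549644470215, -0.2116241157054901), 0.017712250351905823)
209 0.08834757438815198 ((0.5330731272697449, -0.21146456897258759), 0.008402392268180847)
419 0.04449327809497523 ((0.5331639051437378, -0.21121364831924438), 0.023966453969478607)
```

View pics/w2.png

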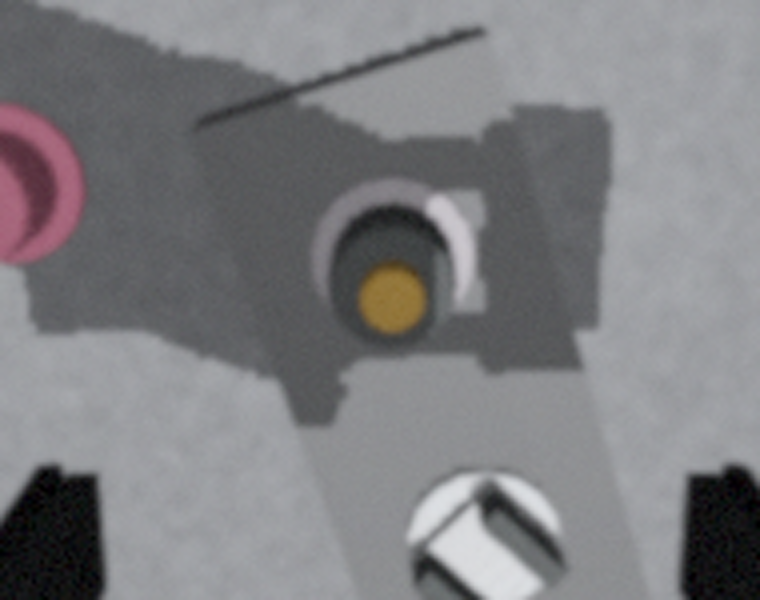

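The crop shows the chuck nose at (392,298), with the finger pads open on either side and pink at far left. I'll descend part way and recheck.

```bash
python3 - <<'E'
from h import *
c=cam('wrist',{'position':[0.53347741,-0.20853718,0.40055871],'tool_rot':[-2.24931419,-2.19164413,-1.50603538e-03]})
print(atz(c,258,184.5,.089))
st=ctrl.get_state();print(st['position'],delta([.5331,-.2115,.2295],st))
E
```

```text
[ 0.53373157 -0.21103433  0.089     ]
[ 0.53351795 -0.2086119   0.40059002] [-0.00310461 -0.00032511  0.17108643]
```

Call:
{"name": "step_hand", "arguments": {
  "plan": [
    [[0, 0, 0.02, 0, 1], [0, 0, 0.06, 0, 1], [0, 0, 0.1, 0, 1], [0, 0, 0.12, 0, 1], [0, 0, 0.12, 0, 1], [0, 0, 0.12, 0, 1]]
  ]
}}

```text
time: 3.4
position: [0.5335, -0.21, 0.2813]
tool_rot: [2.252, 2.19, 0.0]
ft_force: [0.8, -0.3, 0.5]
grip_width: 0.999
grip_force: 0.0
```

```bash
python3 -c "
from h import *
st=ctrl.get_state();print(st['position'],st['tool_rot'],delta([.5331,-.2115,.2295],st))"
```

```text
[ 0.53352964 -0.21003197  0.28125714] [2.25230793e+00 2.18994359e+00 4.53254760e-04] [-0.00148528 -0.00040375  0.05175686]
```

Call:
{"name": "step_hand", "arguments": {
  "plan": [
    [[-0.001, 0, 0.02, 0, 1], [-0.0013, -0.0003, 0.04, 0, 1], [-0.0013, -0.0003, 0.052, 0, 1], [-0.0013, -0.0003, 0.052, 0, 1], [-0.0013, -0.0003, 0.052, 0, 1]]
  ]
}}

```text
time: 3.9
position: [0.5332, -0.2124, 0.2299]
tool_rot: [2.253, 2.187, 0.002]
ft_force: [-0.1, 0.1, 0.3]
grip_width: 1.003
grip_force: 0.0
```

```bash
python3 -c "
from h import *
st=ctrl.get_state();print(st['position'],delta([.5331,-.2115,.2295],st))"
```

```text
[ 0.53321351 -0.21241149  0.22994182] [ 0.00090784 -0.00014127  0.00044134]
```

Call:
{"name": "step_hand", "arguments": {
  "plan": [
    [[0, 0, 0, 0, 0.3], [0, 0, 0, 0, 0.3], [0, 0, 0, 0, 0.3], [0, 0, 0, 0, 0.3], [0, 0, 0, 0, 0.3], [0, 0, 0, 0, 0.3]]
  ],
  "grip_force": 25
}}

```text
time: 4.5
position: [0.5326, -0.2123, 0.2288]
tool_rot: [2.255, 2.188, 0.0]
ft_force: [0.9, -0.2, 0.3]
grip_width: 0.539
grip_force: 0.0
```

Call:
{"name": "step_hand", "arguments": {
  "plan": [
    [[0, 0, 0, 0, 0.2], [0, 0, 0, 0, 0.2], [0, 0, 0, 0, 0.2], [0, 0, 0, 0, 0.2], [0, 0, 0, 0, 0.2]]
  ],
  "grip_force": 25
}}

```text
time: 5.0
position: [0.5327, -0.2123, 0.2287]
tool_rot: [2.254, 2.188, 0.0]
ft_force: [0.9, -0.5, -1.2]
grip_width: 0.382
grip_force: 25.0
```

Call:
{"name": "step_hand", "arguments": {
  "plan": [
    [[0, 0, -0.01, 0, 0.2], [0, 0, -0.03, 0, 0.2], [0, 0, -0.06, 0, 0.2], [0, 0, -0.09, 0, 0.2], [0, 0, -0.11, 0, 0.2], [0, 0, -0.11, 0, 0.2], [0, 0, -0.11, 0, 0.2], [0, 0, -0.11, 0, 0.2]]
  ]
}}

```text
time: 5.8
position: [0.5318, -0.2119, 0.3368]
tool_rot: [-2.252, -2.186, 0.003]
ft_force: [-1.0, 0.6, -5.7]
grip_width: 0.384
grip_force: 25.0
```

```bash
python3 -c "
from h import *
st=ctrl.get_state();print(st['position'],st['tool_rot'],delta([.5656,.212,.34],st),st['joint_positions'][6],st['ft_force'])"
```

```text
[ 0.53177689 -0.2118696   0.33679747] [-2.25209787 -2.18575865  0.00293296] [ 0.4246939   0.02112743 -0.00290106] 0.4250173955596418 [-0.96197687  0.57528952 -5.73075829]
```

Lifted (about 5.5 N). Now the transfer over the bushing, at height, with 0.6 rad extra clockwise turn so the last joint has room for the backward turn.

Call:
{"name": "step_hand", "arguments": {
  "plan": [
    [[0.015, 0, -0.01, 0, 0.2], [0.05, 0.003, -0.01, 0.05, 0.2], [0.09, 0.005, -0.01, 0.1, 0.2], [0.13, 0.007, -0.01, 0.2, 0.2], [0.17, 0.009, -0.01, 0.25, 0.2], [0.21, 0.01, -0.01, 0.35, 0.2], [0.25, 0.013, -0.01, 0.4, 0.2], [0.29, 0.015, -0.01, 0.5, 0.2], [0.33, 0.017, -0.01, 0.6, 0.2], [0.37, 0.019, -0.01, 0.6, 0.2], [0.4, 0.021, -0.01, 0.6, 0.2], [0.42, 0.021, -0.01, 0.6, 0.2], [0.425, 0.021, -0.01, 0.6, 0.2], [0.425, 0.021, -0.01, 0.6, 0.2], [0.425, 0.021, -0.01, 0.6, 0.2]]
  ]
}}

```text
time: 7.3
position: [0.5667, 0.2092, 0.3485]
tool_rot: [2.801, 1.419, -0.002]
ft_force: [0.2, 0.6, -5.0]
grip_width: 0.382
grip_force: 25.0
```

```bash
python3 - <<'E'
from h import *
st=ctrl.get_state();a,d=ctrl.get_image('wrist');c=cam('wrist',st)
np.savez('pics/w3.npz',a=a,d=d,p=st['position'],r=st['tool_rot'])
cv2.imwrite('pics/w3.png',cv2.resize(a[:,:,::-1],(800,600),interpolation=cv2.INTER_CUBIC))
print(st['position'],st['tool_rot'],st['joint_positions'],st['ft_force'])
P=np.array([atd(c,u,v,d[v,u]) for v in range(0,384) for u in range(0,512) if d[v,u]>0])
k=P[(abs(P[:,2]-.097)<.004)&(np.hypot(P[:,0]-.566,P[:,1]-.212)<.04)];print(len(k),k[:,2].mean(),cv2.minEnclosingCircle(k[:,:2].astype(np.float32)))
print(delta([.5656,.212,.33],st))
E
```

```text
[0.56667368 0.20920846 0.34846099] [ 2.80121168e+00  1.41888926e+00 -1.94050242e-03] [-0.75959106  0.26746324  0.42940103  1.65999359 -0.11481875  1.24049373
 -0.93931678] [ 0.18257652  0.60910953 -5.00439368]
1082 0.09635354008444424 ((0.5654747486114502, 0.21094214916229248), 0.028029650449752808)
[ 0.00164838 -0.00253195  0.01845605]
```

View pics/w3.png

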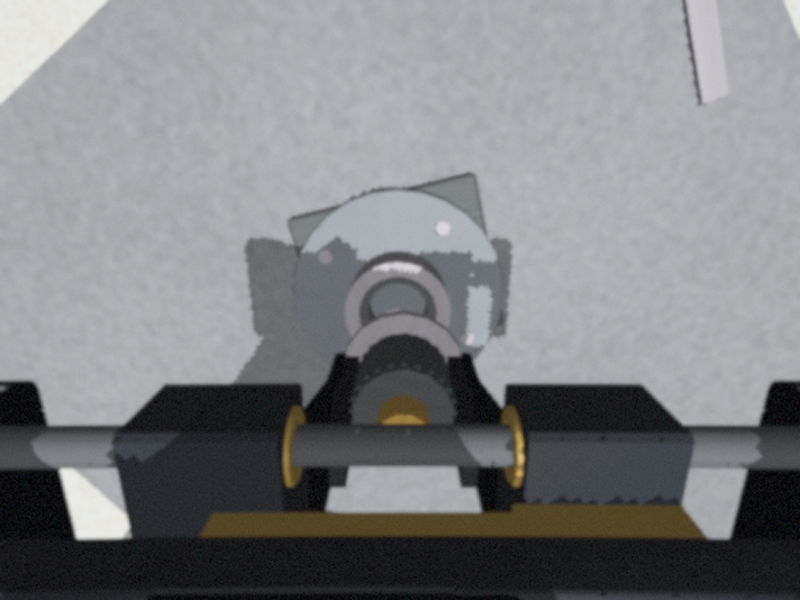

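The picture shows the gripped chuck with flange arc top at (403,313), nose at (403,412), and the bushing ring centred at about (398,303). I'll measure the chuck's offset in the hand by depth.

```bash
python3 - <<'E'
from h import *
from scipy.optimize import least_squares
z=np.load('pics/w3.npz');d=z['d'];st={'position':z['p'],'tool_rot':z['r']}
c=cam('wrist',st);Rt=R.from_rotvec(z['r'])
uv=[(u,v) for v in range(180,290) for u in range(200,320) if d[v,u]>0]
Q=Rt.inv().apply(np.array([atd(c,u,v,d[v,u]) for u,v in uv])-z['p'])
for z0,z1 in((.165,.195),):
  k=Q[(Q[:,2]>z0)&(Q[:,2]<z1)&(np.abs(Q[:,1])<.03)]
  print(np.histogram(k[:,2],bins=15))
zz=Q[:,2]; 
m=(abs(zz-.1845)<.0025)&(abs(Q[:,1])<.03)&(Q[:,0]>0.008)
k=Q[m];print(len(k),k.min(0),k.max(0))
# outermost x per y-bin
e=[]
for y in np.arange(-.016,.017,.002):
  b=k[abs(k[:,1]-y)<.001]
  if len(b): e.append(b[b[:,0].argmax()])
e=np.array(e);r=least_squares(lambda p:np.hypot(e[:,0]-p[0],e[:,1]-p[1])-.024,[0,0],loss='soft_l1',f_scale=.0005);print('flange centre in tool',r.x,abs(r.fun).max())
h=Q[(zz>.158)&(zz<.178)&(abs(Q[:,1])<.012)&(Q[:,0]>.008)]
r=least_squares(lambda p:np.hypot(h[:,0]-p[0],h[:,1]-p[1])-.017,[0,0],loss='soft_l1',f_scale=.0005);print('head centre',r.x,len(h))
E
```

```text
(array([125, 113, 111, 106, 109, 107, 107,  90,  87, 113,  62, 487, 530,
        58,  29]), array([0.16501233, 0.16662615, 0.16823997, 0.16985378, 0.1714676 ,
       0.17308141, 0.17469523, 0.17630904, 0.17792286, 0.17953668,
       0.18115049, 0.18276431, 0.18437812, 0.18599194, 0.18760576,
       0.18921957]))
1069 [ 0.00802525 -0.02449187  0.18206826] [0.02518059 0.02581161 0.18693965]
flange centre in tool [0.00098469 0.00061268] 0.0003326224589798969
head centre [0.00120455 0.00056629] 646
```

```bash
python3 - <<'E'
from h import *
st=ctrl.get_state();Rt=R.from_rotvec(st['tool_rot'])
t=np.array([.5655,.211,0])-Rt.apply([.001,.0006,0])*[1,1,0];t[2]=.308
print(t,st['position'],delta(t,st))
E
```

```text
[0.56442443 0.21054927 0.308     ] [0.56673483 0.20912055 0.34871454] [-0.00016962 -0.00273913  0.04071267]
```

Call:
{"name": "step_hand", "arguments": {
  "plan": [
    [[0, -0.0027, 0, 0, 0.2], [0, -0.0027, 0.01, 0, 0.2], [0, -0.0027, 0.02, 0, 0.2], [0, -0.0027, 0.03, 0, 0.2], [0, -0.0027, 0.037, 0, 0.2], [0, -0.0027, 0.041, 0, 0.2], [0, -0.0027, 0.041, 0, 0.2], [0, -0.0027, 0.041, 0, 0.2]]
  ]
}}

```text
time: 8.15
position: [0.5643, 0.2135, 0.308]
tool_rot: [2.8, 1.424, 0.001]
ft_force: [0.4, -1.2, -5.7]
grip_width: 0.384
grip_force: 25.0
```

```bash
python3 - <<'E'
from h import *
st=ctrl.get_state();Rt=R.from_rotvec(st['tool_rot'])
t=np.array([.5655,.211,0])-Rt.apply([.001,.0006,0])*[1,1,0];t[2]=.300
print(t,st['position'],delta(t,st),st['ft_force'])
E
```

```text
[0.56442605 0.21054542 0.3       ] [0.56430898 0.2134952  0.30796083] [-0.0023178   0.00182988  0.00796047] [ 0.4002729  -1.16432388 -5.69473987]
```

Call:
{"name": "step_hand", "arguments": {
  "plan": [
    [[-0.0012, 0.0009, 0, 0, 0.2], [-0.0023, 0.0018, 0, 0, 0.2], [-0.0023, 0.0018, 0, 0, 0.2], [-0.0023, 0.0018, 0, 0, 0.2], [-0.0023, 0.0018, 0, 0, 0.2]]
  ]
}}

```text
time: 8.65
position: [0.5642, 0.2105, 0.3079]
tool_rot: [-2.8, -1.424, -0.0]
ft_force: [0.3, -0.4, -5.8]
grip_width: 0.382
grip_force: 25.0
```

```bash
cat > chk.py <<'E'
from h import *
st=ctrl.get_state();Rt=R.from_rotvec(st['tool_rot'])
t=np.array([.5655,.211,0])-Rt.apply([.001,.0006,0])*[1,1,0];t[2]=.300
print('delta',delta(t,st).round(4),'z',st['position'][2].round(4),'F',st['ft_force'].round(1),'Mz',st['torque'].round(3),'tilt',Rt.apply([0,0,1]).round(4)[:2],'j7',st['joint_positions'][6].round(3))
E
python3 chk.py
```

```text
delta [0.0001 0.0001 0.0079] z 0.3079 F [ 0.3 -0.4 -5.8] Mz [-0.13   0.071 -0.022] tilt [0.0002 0.0002] j7 -0.928
```

Aligned. I'll lower in small steps until it rests.

Call:
{"name": "step_hand", "arguments": {
  "plan": [
    [[0, 0, 0.002, 0, 0.2], [0, 0, 0.004, 0, 0.2], [0, 0, 0.006, 0, 0.2], [0, 0, 0.007, 0, 0.2], [0, 0, 0.007, 0, 0.2], [0, 0, 0.007, 0, 0.2]]
  ]
}}

```text
time: 9.25
position: [0.5642, 0.2105, 0.3008]
tool_rot: [2.8, 1.424, 0.0]
ft_force: [-0.5, -0.0, -6.0]
grip_width: 0.385
grip_force: 25.0
```

```bash
python3 chk.py
```

```text
delta [0.0001 0.0001 0.0008] z 0.3008 F [-0.5 -0.  -6. ] Mz [-0.075  0.098  0.036] tilt [ 0. -0.] j7 -0.926
```

Call:
{"name": "step_hand", "arguments": {
  "plan": [
    [[0, 0, 0.001, 0, 0.2], [0, 0, 0.002, 0, 0.2], [0, 0, 0.002, 0, 0.2]]
  ]
}}

```text
time: 9.55
position: [0.5641, 0.2105, 0.2986]
tool_rot: [2.8, 1.424, -0.0]
ft_force: [-0.0, 0.0, -3.6]
grip_width: 0.384
grip_force: 25.0
```

```bash
python3 chk.py
```

```text
delta [ 0.0002  0.0002 -0.0014] z 0.2986 F [-0.   0.  -3.6] Mz [-0.093  0.101  0.013] tilt [-0.0002 -0.0001] j7 -0.925
```

Contact at z≈0.2987 (12.5 mm over the face, as expected). I'll loosen the grip to 4 N so it limits the torque, then turn backward.

Call:
{"name": "step_hand", "arguments": {
  "plan": [
    [[0, 0, 0.0005, 0, 0.2], [0, 0, 0.0005, 0, 0.2], [0, 0, 0.0005, 0, 0.2]]
  ],
  "grip_force": 4
}}

```text
time: 9.85
position: [0.5643, 0.2105, 0.2985]
tool_rot: [-2.8, -1.424, -0.0]
ft_force: [-1.7, 0.4, -3.0]
grip_width: 0.392
grip_force: 4.0
```

```bash
python3 chk.py
```

```text
delta [ 0.0001  0.0001 -0.0015] z 0.2985 F [-1.7  0.4 -3. ] Mz [-0.149  0.212  0.04 ] tilt [0.0002 0.0003] j7 -0.925
```

Call:
{"name": "step_hand", "arguments": {
  "plan": [
    [[0, 0, 0, -0.05, 0.2], [0, 0, 0, -0.1, 0.2], [0, 0, 0, -0.15, 0.2], [0, 0, 0, -0.2, 0.2], [0, 0, 0, -0.25, 0.2], [0, 0, 0, -0.3, 0.2], [0, 0, 0, -0.3, 0.2]]
  ]
}}

```text
time: 10.55
position: [0.5645, 0.2103, 0.2983]
tool_rot: [2.556, 1.826, 0.001]
ft_force: [0.9, -0.3, -5.9]
grip_width: 0.387
grip_force: 4.0
```

```bash
python3 chk.py
```

```text
delta [-0.      0.0001 -0.0017] z 0.2983 F [ 0.9 -0.3 -5.9] Mz [-0.193 -0.013  0.   ] tilt [ 0.0008 -0.    ] j7 -0.636
```

The hand carries the full weight again, so there may be room beneath. I'll lower gently to test.

Call:
{"name": "step_hand", "arguments": {
  "plan": [
    [[0, 0, 0.001, 0, 0.2], [0, 0, 0.002, 0, 0.2], [0, 0, 0.002, 0, 0.2]]
  ]
}}

```text
time: 10.85
position: [0.5643, 0.2104, 0.2961]
tool_rot: [2.556, 1.825, 0.0]
ft_force: [1.8, -0.3, -5.4]
grip_width: 0.392
grip_force: 4.0
```

```bash
python3 chk.py
```

```text
delta [-0.      0.0003 -0.0039] z 0.2961 F [ 1.8 -0.3 -5.4] Mz [-0.254 -0.197 -0.017] tilt [ 0.0004 -0.0002] j7 -0.636
```

Call:
{"name": "step_hand", "arguments": {
  "plan": [
    [[0, 0, 0.001, 0, 0.2], [0, 0, 0.002, 0, 0.2], [0, 0, 0.002, 0, 0.2]]
  ]
}}

```text
time: 11.15
position: [0.5643, 0.2104, 0.2942]
tool_rot: [2.556, 1.826, 0.0]
ft_force: [0.7, -0.1, -4.7]
grip_width: 0.389
grip_force: 4.0
```

```bash
python3 chk.py
```

```text
delta [-0.      0.0003 -0.0058] z 0.2942 F [ 0.7 -0.1 -4.7] Mz [-0.227 -0.18  -0.005] tilt [ 0.0003 -0.0001] j7 -0.635
```

It is going down freely with the weight still carried, so it has dropped into the start. I'll go on in small steps.

Call:
{"name": "step_hand", "arguments": {
  "plan": [
    [[0, 0, 0.001, 0, 0.2], [0, 0, 0.002, 0, 0.2], [0, 0, 0.002, 0, 0.2]]
  ]
}}

```text
time: 11.45
position: [0.5642, 0.2105, 0.2921]
tool_rot: [2.556, 1.826, -0.0]
ft_force: [0.8, -0.6, -4.9]
grip_width: 0.389
grip_force: 4.0
```

```bash
python3 chk.py
```

```text
delta [-0.0001  0.0004 -0.0079] z 0.2921 F [ 0.8 -0.6 -4.9] Mz [-0.324 -0.266 -0.004] tilt [ 0.     -0.0001] j7 -0.635
```

Call:
{"name": "step_hand", "arguments": {
  "plan": [
    [[0, 0, 0.001, 0, 0.2], [0, 0, 0.002, 0, 0.2], [0, 0, 0.002, 0, 0.2]]
  ]
}}

```text
time: 11.75
position: [0.5643, 0.2106, 0.2904]
tool_rot: [-2.556, -1.826, -0.001]
ft_force: [0.9, -1.1, -4.1]
grip_width: 0.388
grip_force: 4.0
```

```bash
python3 chk.py
```

```text
delta [-0.0002  0.0004 -0.0096] z 0.2904 F [ 0.9 -1.1 -4.1] Mz [-0.267 -0.214 -0.064] tilt [0.0004 0.0003] j7 -0.634
```

Call:
{"name": "step_hand", "arguments": {
  "plan": [
    [[0, 0, 0.001, 0, 0.2], [0, 0, 0.001, 0, 0.2]]
  ]
}}

```text
time: 11.95
position: [0.5645, 0.2106, 0.2901]
tool_rot: [2.556, 1.826, 0.002]
ft_force: [-0.0, -1.3, 0.0]
grip_width: 0.391
grip_force: 4.0
```

```bash
python3 chk.py
```

```text
delta [-0.0002  0.0002 -0.0099] z 0.2901 F [-0.  -1.3  0. ] Mz [-0.343  0.06  -0.003] tilt [0.0009 0.0006] j7 -0.633
```

Contact at 0.290, the expected 3.5 mm level. Now forward, following the thread down (about 0.28 mm per 0.1 rad).

Call:
{"name": "step_hand", "arguments": {
  "plan": [
    [[0, 0, 0, 0.05, 0.2], [0, 0, 0.0002, 0.1, 0.2], [0, 0, 0.0004, 0.15, 0.2], [0, 0, 0.0005, 0.2, 0.2], [0, 0, 0.0007, 0.25, 0.2], [0, 0, 0.0008, 0.3, 0.2], [0, 0, 0.0009, 0.35, 0.2], [0, 0, 0.0011, 0.4, 0.2], [0, 0, 0.0011, 0.4, 0.2]]
  ]
}}

```text
time: 12.85
position: [0.5644, 0.2114, 0.2895]
tool_rot: [-2.866, -1.283, -0.004]
ft_force: [0.4, 0.5, 4.6]
grip_width: 0.393
grip_force: 4.0
```

```bash
python3 chk.py
python3 - <<'E'
from h import *
st=ctrl.get_state();a,d=ctrl.get_image('wrist');c=cam('wrist',st)
P=np.array([atd(c,u,v,d[v,u]) for v in range(150,290) for u in range(180,330) if d[v,u]>0])
k=P[(np.hypot(P[:,0]-.5655,P[:,1]-.211)<.0235)&(P[:,2]<.112)]
print(len(k),np.median(k[:,2]),np.histogram(k[:,2],bins=10))
E
```

```text
delta [-0.0006  0.0005 -0.0105] z 0.2895 F [0.4 0.5 4.6] Mz [-0.002  0.3    0.015] tilt [0.0015 0.0021] j7 -1.016
1041 0.10494915400640203 (array([ 10,   1,   0,   0,  20, 620, 167,  62,  78,  83]), array([0.09516535, 0.09684707, 0.09852879, 0.10021052, 0.10189224,
       0.10357396, 0.10525569, 0.10693741, 0.10861913, 0.11030086,
       0.11198258]))
```

The depth shows the flange still about 3.3 mm over the face after 0.4 rad, so it may be slipping or still in the free sector. I'll ease the pressure slightly, grip 7 N, and go on.

Call:
{"name": "step_hand", "arguments": {
  "plan": [
    [[0, 0, -0.0006, 0, 0.2], [0, 0, -0.0006, 0, 0.2], [0, 0, -0.0006, 0.05, 0.2], [0, 0, -0.0005, 0.1, 0.2], [0, 0, -0.0004, 0.15, 0.2], [0, 0, -0.0002, 0.2, 0.2], [0, 0, -0.0001, 0.25, 0.2], [0, 0, 0, 0.3, 0.2], [0, 0, 0, 0.3, 0.2]]
  ],
  "grip_force": 7
}}

```text
time: 13.8
position: [0.5644, 0.2108, 0.2885]
tool_rot: [-3.027, -0.84, -0.002]
ft_force: [0.2, 1.1, 3.0]
grip_width: 0.389
grip_force: 7.0
```

```bash
python3 chk.py
cat > fl.py <<'E'
from h import *
st=ctrl.get_state();a,d=ctrl.get_image('wrist');c=cam('wrist',st)
P=np.array([atd(c,u,v,d[v,u]) for v in range(150,290) for u in range(180,330) if d[v,u]>0])
k=P[(np.hypot(P[:,0]-.5655,P[:,1]-.211)<.0235)&(abs(P[:,2]-.103)<.005)]
print('flange over face mm',1000*(np.median(k[:,2])-.005-.0964),len(k))
E
python3 fl.py
```

```text
delta [ 0.     -0.0002 -0.0115] z 0.2885 F [0.2 1.1 3. ] Mz [ 0.153  0.075 -0.077] tilt [0.0009 0.0006] j7 -1.303
flange over face mm 2.2926749240527595 968
```

It's descending (2.3 mm now). Going on.

Call:
{"name": "step_hand", "arguments": {
  "plan": [
    [[0, 0, 0, 0.05, 0.2], [0, 0, 0, 0.1, 0.2], [0, 0, 0.0002, 0.15, 0.2], [0, 0, 0.0003, 0.2, 0.2], [0, 0, 0.0005, 0.25, 0.2], [0, 0, 0.0006, 0.3, 0.2], [0, 0, 0.0008, 0.35, 0.2], [0, 0, 0.0009, 0.4, 0.2], [0, 0, 0.001, 0.4, 0.2]]
  ]
}}

```text
time: 14.75
position: [0.564, 0.2106, 0.2866]
tool_rot: [3.134, 0.223, -0.001]
ft_force: [-0.4, 0.9, 1.8]
grip_width: 0.391
grip_force: 7.0
```

```bash
python3 chk.py; python3 fl.py
```

```text
delta [ 0.0005 -0.0008 -0.0134] z 0.2866 F [-0.4  0.9  1.8] Mz [0.243 0.115 0.012] tilt [-0.0007 -0.0002] j7 -1.682
flange over face mm 0.2916449524663772 1095
```

Call:
{"name": "step_hand", "arguments": {
  "plan": [
    [[0, 0, 0.0002, 0.05, 0.2], [0, 0, 0.0003, 0.1, 0.2], [0, 0, 0.0004, 0.15, 0.2], [0, 0, 0.0005, 0.2, 0.2], [0, 0, 0.0005, 0.25, 0.2], [0, 0, 0.0005, 0.25, 0.2]]
  ]
}}

```text
time: 15.4
position: [0.564, 0.211, 0.2864]
tool_rot: [-3.137, 0.168, 0.001]
ft_force: [1.2, 2.3, 0.2]
grip_width: 0.393
grip_force: 7.0
```

```bash
python3 chk.py; python3 fl.py
```

```text
delta [ 0.0005 -0.0008 -0.0136] z 0.2864 F [1.2 2.3 0.2] Mz [ 0.581  0.098 -0.024] tilt [-0.0004  0.0005] j7 -1.919
flange over face mm 0.12751782860100092 1065
```

Now at about 0.1 mm with no further descent, so it is home. I'll release, retreat and verify.

Call:
{"name": "step_hand", "arguments": {
  "plan": [
    [[0, 0, 0, 0, 0.8], [0, 0, 0, 0, 0.8], [0, 0, 0, 0, 0.8], [0, 0, 0, 0, 0.8], [0, 0, 0, 0, 0.8], [0, 0, 0, 0, 0.8], [0, 0, -0.02, 0, 0.8], [0, 0, -0.05, 0, 0.8], [0, 0, -0.09, 0, 0.8], [0, 0, -0.1, 0, 0.8], [0, 0, -0.1, 0, 0.8], [0, 0, -0.1, 0, 0.8], [0, 0, -0.1, 0, 0.8]]
  ]
}}

```text
time: 16.75
position: [0.5637, 0.2105, 0.3848]
tool_rot: [3.135, -0.171, -0.004]
ft_force: [-0.2, -0.4, 0.3]
grip_width: 0.804
grip_force: 0.0
```

```bash
python3 - <<'E'
from h import *
for n in('wrist','top'):
    st=ctrl.get_state();a,d=ctrl.get_image(n);c=cam(n,st)
    P=np.array([atd(c,u,v,d[v,u]) for v in range(0,384) for u in range(0,512) if d[v,u]>0])
    P=P[np.hypot(P[:,0]-.5655,P[:,1]-.211)<.035]
    for z0,t in((.102,.0025),(.134,.003),(.146,.003)):
        k=P[abs(P[:,2]-z0)<t]
        if len(k)>5: print(n,z0,len(k),np.median(k[:,2]),cv2.minEnclosingCircle(k[:,:2].astype(np.float32)))
    cv2.imwrite('pics/end_%s.png'%n,a[:,:,::-1])
E
```

```text
wrist 0.102 626 0.10131951848928714 ((0.5665867328643799, 0.20934677124023438), 0.023928243666887283)
wrist 0.134 838 0.13337836377234658 ((0.5663726925849915, 0.2094932496547699), 0.017411423847079277)
wrist 0.146 346 0.14531904836325546 ((0.5660809874534607, 0.20936521887779236), 0.008742239326238632)
top 0.102 26 0.10128630068927341 ((0.5469995737075806, 0.21742191910743713), 0.01757819950580597)
top 0.134 24 0.13456531146840872 ((0.5714828372001648, 0.2200315296649933), 0.01115339808166027)
```

View pics/end_wrist.png

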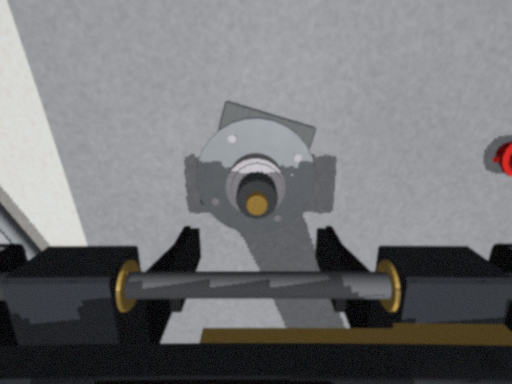

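The picture shows the chuck upright in the bushing (nose at 257,205), with the gripper clear. The flange top is at 0.1013, against 0.1014 expected when home. Handing in.

```bash
python3 -c "
from bench import ctrl
print(ctrl.close_job())"
```

```text
the job is handed in; nothing more can be done
None
```

The chuck is screwed home in the bushing (flange flat on the face by depth measurement, upright) and released at 16.8 s; it dropped into the thread start after about 0.3 rad of backward turn, so I did not turn it on to the stop, and the job is handed in with no verdict returned.

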